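# Deposit used culture dishes through the rotary drop

### The job

Get rid of the three or four used culture dishes lying just left of the rotary deposit unit (not the ones far off at the left end of the bench) through the unit: open its shutter, lay the dishes in pockets of the spoked wheel on the open side and turn the wheel by its bar knob until each one has dropped through the hole under the clear hood into the bin. When they are all in the bin, slide the shutter fully closed; leave the timer and the beaker behind the unit where they are.

Things in the scene. Friction and masses are not known exactly. Their poses are not given: they have to be found in the camera images.
- carousel: Rotary deposit unit, fixed: grey box 224 x 224 mm with a level steel deck, top 104 mm above the worktop. Origin: centre of its underside, on the wheel's vertical axis. +z up; +x points from the axis to the drop hole (far side), so -x is the open loading side; the clear window is on +y.
- drop_hole (a point): Centre, at deck level, of the rectangular drop hole (86 mm along carousel x, 84 mm along y), 58 mm along carousel +x from the wheel's axis. The deck is 6 mm thick; the shutter slides directly below it.
- hood (a point): Centre of the clear hood roof over the drop hole; it spans carousel x = 55 to 105 mm, y = -65 to 65 mm, underside 24 mm and top 30 mm above the deck. It stands on two posts behind the wheel; dishes ride in under it from either side but cannot be put into the hole by hand.
- bin (a point): Centre of the floor of the bin under the drop hole, 5 mm above the worktop; inside, the bin spans carousel x = 7 to 106 mm and y = -52 to 52 mm.
- wheel (a joint): Angle (rad) of the white four-spoked wheel, anticlockwise from above positive; turns either way to +-12.5, friction 0.06 N m, no detents, stays put. The middles of its four pockets lie at this angle + 0, 90, 180, 270 degrees from carousel +x. Lay a dish with its centre 58 mm from the axis (5 mm to spare each side). A pushed dish lags 7 to 11 degrees and falls once over the open hole.
- wheel_grip (a point): Centre of the black bar knob on the wheel hub, on the axis, 159 mm above the worktop: bar 50 mm long, 16 mm wide, z 144 to 174 mm, lying along two opposite spokes: at the wheel joint's angle + 45 degrees from carousel +x; grip it across its 16 mm. The four spokes are 9 mm thick, tops 9.5 mm above the deck; the rim is as high, inner radius 96 mm; dishes lie on the bare deck.
- shutter (a joint): Travel (m) of the flat shutter plate over the mouth of the bin, just below the deck: 0 fully closed, 0.090 fully open; slides towards carousel -y, stays where left, needs about 2 N. A dish falls through only when it is nearly fully open.
- shutter_grip (a point): On the upright black handle tab of the shutter, outside the box on its -y side: tab 50 mm along carousel x, 14 mm along carousel y (the slide direction), 94 to 140 mm above the worktop; this point is its centre in plan, 126 mm up. When closed it is at carousel x = 58, y = -145 mm; its inner face is then 26 mm from the box.
- dish_0_center (a point): Closed round plastic culture dish with pale yellow agar, 63 mm across, 13 mm high, 30 g, lying flat; this point is its centre, half-way up. Grasp it across the rim from above. Absent in some starts.
- dish_1_center (a point): Closed round plastic culture dish with pale yellow agar, 63 mm across, 13 mm high, 30 g, lying flat; this point is its centre, half-way up. Grasp it across the rim from above. Absent in some starts.
- dish_2_center (a point): Closed round plastic culture dish with pale yellow agar, 63 mm across, 13 mm high, 30 g, lying flat; this point is its centre, half-way up. Grasp it across the rim from above. Absent in some starts.
- dish_3_center (a point): Closed round plastic culture dish with pale yellow agar, 63 mm across, 13 mm high, 30 g, lying flat; this point is its centre, half-way up. Grasp it across the rim from above. Absent in some starts.
- timer: Small lab timer, 58 x 66 x 18 mm, lying behind the unit; a bystander. Origin: centre of its underside.
- beaker: Clear glass beaker, 55 mm across, 68 mm high, standing behind the unit; a bystander. Origin: centre of its underside.
Mind the look-alikes: they are no part of the job. Leave any brown or turquoise look-alike of the part that bears dish_1_center alone.

How it is judged:
By the outcome, as a careful person would: the job done as asked, in the order asked, and still so for the second after the job is handed in, with the robot touching nothing.
Of dish_0, dish_1, dish_2, dish_3 only 3 to 4 are there at a start; the rules pass over those that are not, and their reading is None.
At some moment in a run one of dish_0, dish_1, dish_2, dish_3 may be knocked a few centimetres aside while the robot is not near it.
Once in a run the grip may slacken for a moment while it holds something.
It also fails if it takes over 210 s, if anything falls off the work surface, if the arm or the gripper's body presses on something with over 40 N, if the wrist force passes 120 N, or if a joint passes its speed limit or range.

### The arm

A 6-joint arm with a two-finger parallel gripper is mounted at the origin on a cart in front of the work surface, level with it; the furniture and walls round the work are solid. World frame = base frame: x ahead of the robot, y to its left, z up, the work surface at z = 0. Lengths are in m, angles in degrees, forces in N, time in s.
With the tool pointing down it reaches from about 0.4 to 0.825 m from the base axis. Payload 7 kg.
Tool frame: the origin (TCP) lies at the very end of the fingers, on their centre line; the grasp point (between the pads) lies 19 mm behind it (r.hold_point_z is the distance from the TCP to the grasp point, in m); x points along the fingers, y is the direction in which the jaws open and shut, and the axes are right-handed (so a half turn about x gives the same grasp; the last joint's range is limited). The gripper opens to 88 mm and grips with 3 to 60 N. Pads are 19 mm wide; open, the fingers measure 130 mm over their backs; the gripper's body (78 mm by 193 mm) begins 47 mm behind the grasp point.
Start: joints at [16.507, 20.546, 0.682, 0, -70.136, -16.507], TCP at [0.675, -0, 0.227] pointing down, gripper open.
Joint ranges: [-176.03, 176.03], [-82.01, 121.73], [-58.28, 71.71], [-173.87, 95.51], [-174.79, -0.11], [-173.66, 173.66]. Speed limits (degrees/s): [136.94, 136.94, 172.46, 180, 180, 180].

### API

Orientations are given as [roll, pitch, yaw] about the fixed x, y, z axes, in that order (R = Rz(yaw) Ry(pitch) Rx(roll)).
In Python, from plant import r gives the robot as it stands. The module is installed in compiled form; this text tells all that it offers.
- The arm moves only by the shell command python3 -m creep 'ROWS' [FORCE]. ROWS is JSON, a list of rows, each a list of 7 numbers: the turn, a rotation vector about the tool's x, y, z in rad, then the shift along the tool's x, y, z in cm, then the opening in per cent of the stroke, from 0 (shut) to 100 (fully open). In form: [[rx, ry, rz, x, y, z, fingers], ...]. A call has 1 to 8 rows; each row shifts and turns the commanded pose from where the row before left it, along the tool's axes as they then stand; what a row does not reach is not made up. A row lasts 1/10 s, in which the tool goes at most 50 mm and 8.59 degrees, less where a joint would pass 70% of its speed; a pose out of reach is approached as far as the arm can. A call is refused whole if a number of a shift passes 5 or a number of a turn 0.15, either way. A call with a gripper value outside its range is refused whole. The fingers move at their own pace and stop on an object; FORCE is the grip in N (left out, the last holds). Time passes only in rows, so rows that do not move let the fingers close. It gives the time, the measured TCP pose, the force and the opening at its end, in the units of the state.
- r.get_state(): the state, without advancing time (a new reading comes with each control period).
- r.capture(name): name is "scene" or "side" or "wrist"; returns (picture, depth): 400x640x3 uint8, blue, green, red; 400x640 float32, m along the optical axis (not along the pixel's ray), 0 where there is no reading.
- r.camera_info(name): a dict with "fovy" (degrees; the focal length in pixels is half the picture's height over the tangent of half this angle, whatever the lens; pixels are square), "cx", "cy" (the principal point, pixels), "dist_coeffs" ([k1, k2, p1, p2, k3] as OpenCV has them; the pictures are not rectified), "camera_from_world" (4x4, takes a point from world to camera coordinates). Camera axes: x right, y down, z forward; pixel columns grow to the right and rows downward; lengths in m; the calibration is good to about 2 mm. A picture is of the moment at which its call begins: read the wrist's pose just before it. camera_info takes no time and is no camera call; for the wrist camera it gives the pose at the moment of the call.
- r.close_job(): hands the job in, once; it reports no verdict.
Trained networks look in the newest picture that a camera, given by its name, has taken for a name from the list of things; names that differ only in an ending like _2 or _b are one class to them, and where a whole thing is asked for, a point or a joint stands for the part that bears it (a point fixed in the world has none). Each returns a list of dicts, best first, with "score" (0 to 1); they miss things now and then, are a little off and sometimes report something else, mostly with a low value. They report only what shows in the picture. A call takes as long as a camera call. They do not tell look-alikes from the thing itself.
- r.look_for(query, camera): "rect" ([left, top, right, bottom] in pixels, round what is visible of it).
- r.masks_of(query, camera): "pixels" (400x640 bool, what is visible of it) and "rect" ([left, top, right, bottom] in pixels, round what is visible of it).
The state is a dict: "time_s": time; "joints": joint angles; "qd": joint speeds; "joint_torque": joint torques, N m; "tcp_pos": TCP position; "eef_rot": TCP orientation; "contact_force": force on the tool from outside, world axes, zero at the start; "moment": the same for the moment, N m; "gripper_width": finger opening in m.
Only numpy, scipy, OpenCV 4.12 (cv2) and the standard library are available. Lean on these libraries where they do the work, as an engineer would, in place of code of your own. Each camera call takes 0.05 s, during which the arm holds its last target. There are 200 camera calls.

## Working session

There is one attempt and no reset: what is moved stays moved. The work goes in short steps, Python scripts to look and compute and a shell command to move; the robot and the scene stay as the last step left them, time stands still between calls to the robot, and variables do not carry over. Pictures are saved under pics/ and viewed, about 12 in all and at most 16, crops included, and the job is handed in when it is done.

```bash
ls; mkdir -p pics
cat > h.py <<'E'
import numpy as np,cv2
from plant import r
def cam(n):
    i=r.camera_info(n);f=200/np.tan(np.radians(i["fovy"])/2)
    K=np.array([[f,0,i["cx"]],[0,f,i["cy"]],[0,0,1]]);return K,np.array(i["dist_coeffs"],float),np.array(i["camera_from_world"])
def ray(n,uv,z,c=None):
    "pixels -> world points on plane z"
    K,d,T=c or cam(n);p=cv2.undistortPoints(np.array(uv,float).reshape(-1,1,2),K,d).reshape(-1,2)
    R=T[:3,:3];o=-R.T@T[:3,3];D=np.c_[p,np.ones(len(p))]@R
    return o+D*((z-o[2])/D[:,2])[:,None]
def proj(n,P,c=None):
    K,d,T=c or cam(n);return cv2.projectPoints(np.array(P,float).reshape(-1,3),cv2.Rodrigues(T[:3,:3])[0],T[:3,3],K,d)[0].reshape(-1,2)
def cloud(n,dep,c=None):
    K,d,T=c or cam(n);v,u=np.mgrid[:400,:640]
    p=cv2.undistortPoints(np.stack([u,v],-1).reshape(-1,1,2).astype(float),K,d).reshape(-1,2)
    P=np.c_[p,np.ones(len(p))]*dep.reshape(-1,1);return ((P-T[:3,3])@T[:3,:3]).reshape(400,640,3)
E
python3 - <<'E'
from h import *
s=r.get_state();print(s)
for n in("scene","side","wrist"):
    im,d=r.capture(n);cv2.imwrite(f"pics/{n}0.png",im);np.savez(f"/tmp/{n}0.npz",im=im,d=d,T=cam(n)[2])
    K,D,T=cam(n);print(n,K[0,0],(-T[:3,:3].T@T[:3,3]).round(3),T[2,:3].round(2))
    for q in("dish_0_center","carousel"):
        for m in r.masks_of(q,n):
            P=cloud(n,d)[m["pixels"]&(d>0)];print(q,round(m["score"],2),np.round(m["rect"]),np.median(P,0).round(3) if len(P) else None)
E
```

```text
pics
{'time_s': 0.0, 'joints': array([ 1.65063257e+01,  2.05913956e+01,  6.30630158e-01, -2.12575038e-02,
       -7.01339038e+01, -1.65042370e+01]), 'qd': array([ 0.09635158,  0.05526274, -0.22396678, -0.00202059,  0.07685608,
        0.00953324]), 'joint_torque': array([-8.00930356e-04, -5.82726967e+01,  2.93058443e+01,  6.99745238e+00,
        6.93249181e-03, -2.06530804e-04]), 'tcp_pos': array([ 6.74490468e-01, -3.23675342e-05,  2.25595665e-01]), 'eef_rot': array([  94.58668046,   89.903244  , -175.41847117]), 'contact_force': array([-0.24938446,  0.29649057, -0.41121197]), 'moment': array([ 0.01420121, -0.06263985,  0.0355386 ]), 'gripper_width': 0.08755232143190414}
scene 417.462361525846 [ 0.221 -0.512  0.677] [ 0.41  0.67 -0.62]
dish_0_center 0.84 [216. 201. 238. 225.] [0.423 0.242 0.012]
carousel 0.96 [244. 188. 430. 375.] [ 0.501 -0.063  0.103]
side 427.21567256787887 [0.362 0.987 0.587] [ 0.24 -0.85 -0.47]
dish_0_center 0.73 [370. 265. 397. 286.] [0.421 0.257 0.014]
carousel 0.57 [300. 146. 415. 247.] [0.513 0.086 0.098]
wrist 286.76975472021206 [ 0.674 -0.073  0.385] [-0.    0.27 -0.96]
carousel 0.85 [341.   0. 616. 260.] [ 0.541 -0.051  0.105]
```

View pics/scene0.png

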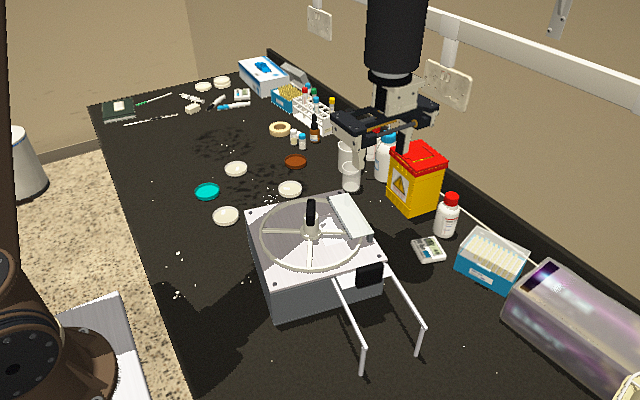

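View pics/wrist0.png

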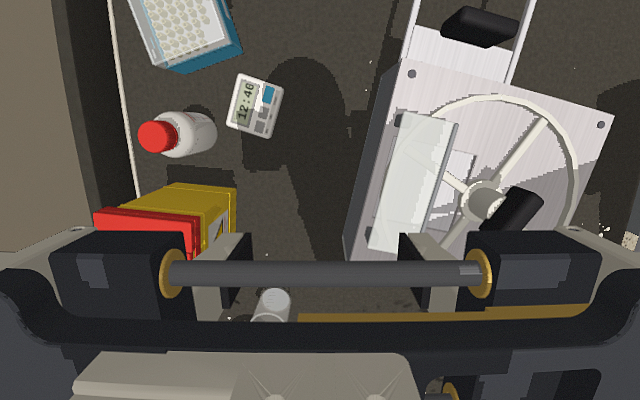

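The scene picture shows three pale dishes at (225,215), (236,168) and (290,188). The turquoise (207,191) and brown (295,161) ones are look-alikes, (280,128) is a tape roll, and (203,86)/(222,82) are the far-left ones. The unit is at about (315,235), with its shutter handle at (370,275).

Run:
```python
from h import *
z=np.load("/tmp/scene0.npz");im,d=z["im"],z["d"];C=cloud("scene",d)
# deck
reg=np.zeros((400,640),bool);reg[185:330,235:430]=1
m=reg&(abs(C[...,2]-.104)<.012)
P=C[m];(c,s,a)=cv2.minAreaRect(P[:,:2].astype(np.float32));print("deck",np.round(c,4),np.round(s,4),a,np.median(P[:,2]))
print(cv2.boxPoints((c,s,a)).round(4))
k=reg&(C[...,2]>.150)&(C[...,2]<.18)&(im.max(2)<80);Q=C[k];print("knob",len(Q),Q.mean(0),cv2.minAreaRect(Q[:,:2].astype(np.float32)))
h=np.zeros_like(reg);h[255:290,350:390]=1;h&=(im.max(2)<60)&(C[...,2]>.08);Q=C[h];print("tab",len(Q),Q.min(0),Q.max(0),Q.mean(0))
hi=reg&(abs(C[...,2]-.134)<.004)&(im.min(2)>90);print("hood",hi.sum(),C[hi].mean(0),cv2.minAreaRect(C[hi][:,:2].astype(np.float32)))
# bright dishes on bench
sub=((im.min(2)>110)&(C[...,2]>.004)&(C[...,2]<.025)&(C[...,1]>-.1)&(d>0)).astype(np.uint8)
n,l,st,ce=cv2.connectedComponentsWithStats(sub)
for i in range(1,n):
    if st[i,4]>80:
        q=C[l==i];q2=q[q[:,2]>.009]
        ctr=cv2.minEnclosingCircle(q2[:,:2].astype(np.float32)) if len(q2) else 0
        print(ce[i].round(),st[i,4],q.mean(0).round(4),ctr,im[l==i].mean(0).round())
# topdown orthophoto at z=.104 : x 0.25..0.75 up, y 0.45..-0.35 ; 1mm/px
Y,X=np.meshgrid(np.arange(.45,-.30,-.001),np.arange(.75,.2,-.001))
p=proj("scene",np.stack([X,Y,0*X+.104],-1).reshape(-1,3)).reshape(*X.shape,2).astype(np.float32)
cv2.imwrite("pics/ortho.png",cv2.remap(im,p[...,0],p[...,1],cv2.INTER_LINEAR))
```

```text
deck [ 0.5708 -0.078 ] [0.3669 0.4123] 68.49237823486328 0.10296297720760697
[[ 0.3117 -0.1731]
 [ 0.6953 -0.3242]
 [ 0.8298  0.0171]
 [ 0.4462  0.1683]]
knob 213 [ 0.51306001 -0.00596065  0.16830848] ((0.5166349411010742, 0.0005723405629396439), (0.04816639423370361, 0.014959972351789474), 59.02519607543945)
tab 573 [ 0.2210128  -0.51215984  0.09188559] [ 0.56724533 -0.11651842  0.67686456] [ 0.53947377 -0.15701964  0.12468173]
hood 987 [ 0.59055994 -0.01992886  0.13150723] ((0.5526977777481079, -0.048939064145088196), (0.21675582230091095, 0.11950454860925674), 77.23445129394531)
[133.   7.] 293 [0.6447 2.3398 0.0139] ((0.6585979461669922, 2.3320651054382324), 0.2883813679218292) [114. 147. 165.]
[69. 17.] 81 [0.2754 2.3406 0.0137] ((0.26953524351119995, 2.3525640964508057), 0.09303075075149536) [113. 145. 163.]
[248.  82.] 82 [0.7819 0.93   0.0142] ((0.7816668748855591, 0.9287534356117249), 0.09793870151042938) [153. 161. 160.]
[222.  81.] 136 [0.6942 0.9748 0.0183] ((0.6918978095054626, 0.9840103983879089), 0.03667473793029785) [199. 227. 235.]
[203.  85.] 111 [0.6243 0.9973 0.00
[... 834 characters left out ...]
0.0145] ((0.8377643823623657, 0.173955038189888), 0.019458508118987083) [163. 179. 185.]
[289. 188.] 318 [0.6036 0.2565 0.0114] ((0.6069936156272888, 0.26004087924957275), 0.03421333432197571) [205. 228. 235.]
[350. 187.] 114 [0.7394 0.1761 0.0145] ((0.7461860179901123, 0.1847745180130005), 0.02261490188539028) [184. 200. 205.]
[225. 215.] 401 [0.4216 0.2447 0.0113] ((0.4228034019470215, 0.24794965982437134), 0.0324624739587307) [202. 226. 233.]
[443. 232.] 135 [ 0.8236 -0.0734  0.0149] ((0.8341289758682251, -0.06575538218021393), 0.023678023368120193) [164. 180. 188.]
[424. 245.] 250 [ 0.7587 -0.0816  0.0138] ((0.7631468176841736, -0.08379785716533661), 0.03484395518898964) [167. 184. 187.]
```

View pics/ortho.png

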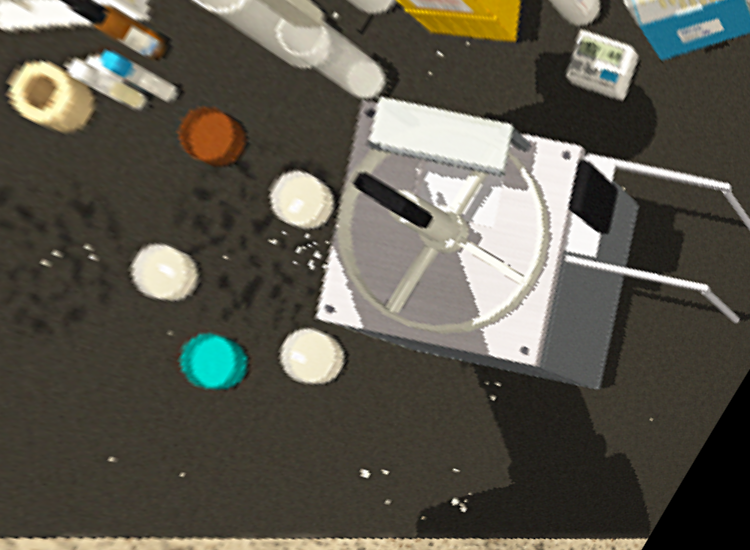

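The top-down view puts the unit's centre near (0.516, -0.001), yaw about -13°, with the knob at 59° in world axes. The tab matches the prediction (0.540, -0.156). Next I check the side camera for a hidden fourth dish and plan the shutter grip.

```bash
cat >> h.py <<'E'
CX=np.array([.516,-.001]);YAW=-13.2
def cw(x,y):
    a=np.radians(YAW);return CX+np.array([x*np.cos(a)-y*np.sin(a),x*np.sin(a)+y*np.cos(a)])
def Rt():
    from scipy.spatial.transform import Rotation as Ro
    return Ro.from_euler("xyz",r.get_state()["eef_rot"],degrees=True).as_matrix()
def plan(pos,jaw=None):
    "shift in tool axes (cm, present orientation) and turn about tool x (rad) to bring jaw axis to world angle jaw"
    s=r.get_state();R=Rt();y=R[:,1];a=np.degrees(np.arctan2(y[1],y[0]))
    print("t",round(s["time_s"],2),"tcp",s["tcp_pos"].round(4),"jaw",round(a,1),"tiltx",R[:,0].round(3),"q",s["joints"].round(0),"F",s["contact_force"].round(1),"w",round(s["gripper_width"],4))
    if pos is not None: print(" shift now-frame cm",((R.T@(np.array(pos)-s["tcp_pos"]))*100).round(2))
    if jaw is not None:
        da=(jaw-a+90)%180-90;print(" turn rx total",round(-np.radians(da),3),"deg(world)",round(da,1))
        c,si=np.cos(np.radians(da)),np.sin(np.radians(da));R2=np.array([[c,-si,0],[si,c,0],[0,0,1]])@R
        if pos is not None: print(" shift after-turn-frame cm",((R2.T@(np.array(pos)-s["tcp_pos"]))*100).round(2))
def bright(n,lab=True):
    im,d=r.capture(n);C=cloud(n,d)
    sub=((im.min(2)>110)&(C[...,2]>.006)&(C[...,2]<.025)&(C[...,1]>-.1)&(C[...,1]<.7)&(C[...,0]<.8)&(d>0)).astype(np.uint8)
    k,l,st,ce=cv2.connectedComponentsWithStats(sub)
    for i in range(1,k):
        if st[i,4]>50:
            e=ray(n,[np.array(ce[i])],.012)[0];q=C[l==i]
            print(n,ce[i].round(),st[i,4],"ray",e[:2].round(4),"size",np.ptp(q[:,:2],axis=0).round(3),im[l==i].mean(0).round())
    return im,d
E
python3 - <<'E'
from h import *
im,d=bright("side");bright("scene")
p=cw(58,-145) if 0 else cw(.058,-.145)
print(p,cw(.058,-.235));plan([*p,.19],90+YAW)
E
```

```text
side [286. 187.] 176 ray [ 0.7613 -0.0757] size [0.069 0.05 ] [175. 186. 190.]
side [347. 232.] 546 ray [0.536  0.1088] size [0.217 0.049] [165. 172. 171.]
side [253. 239.] 124 ray [0.7451 0.2064] size [0.041 0.028] [189. 201. 207.]
side [226. 254.] 150 ray [0.7797 0.281 ] size [0.037 0.047] [168. 180. 186.]
side [301. 264.] 432 ray [0.6051 0.2658] size [0.061 0.064] [206. 224. 230.]
side [384. 275.] 488 ray [0.4225 0.2528] size [0.061 0.064] [205. 223. 230.]
side [214. 300.] 52 ray [0.732  0.4293] size [0.008 0.015] [173. 183. 188.]
side [318. 322.] 716 ray [0.5202 0.4257] size [0.063 0.065] [205. 223. 230.]
side [208. 314.] 81 ray [0.725  0.4683] size [0.02  0.014] [169. 191. 199.]
side [185. 342.] 1019 ray [0.7298 0.5431] size [0.08  0.103] [190. 223. 235.]
scene [279. 127.] 137 ray [0.7254 0.5528] size [0.066 0.07 ] [180. 237. 247.]
scene [295. 138.] 51 ray [0.7365 0.4697] size [0.051 0.052] [172. 203. 212.]
scene [235. 168.] 258 ray [0.5195 0.4164] size [0.062 0.064] [204. 227. 234.]
scene [290. 188.] 309 ray [0.6037 0.256 ] size [0.061 0.063] [205. 229. 236.]
scene [350. 187.] 103 ray [0.7418 0.1798] size [0.037 0.034] [187. 203. 208.]
scene [225. 215.] 393 ray [0.4211 0.2442] size [0.062 0.065] [203. 227. 234.]
scene [424. 245.] 244 ray [ 0.7605 -0.0806] size [0.065 0.046] [168. 185. 188.]
[ 0.5393567  -0.15541329] [ 0.51880512 -0.24303539]
t 0.55 tcp [ 0.675  -0.      0.2266] jaw -180.0 tiltx [ 0. -0. -1.] q [ 17.  21.   1.   0. -70. -17.] F [0.4 0.6 0.1] w 0.0877
 shift now-frame cm [  3.66  13.56 -15.54]
 turn rx total -1.34 deg(world) 76.8
 shift after-turn-frame cm [ 3.66 18.23  9.66]
```

View pics/side0.png

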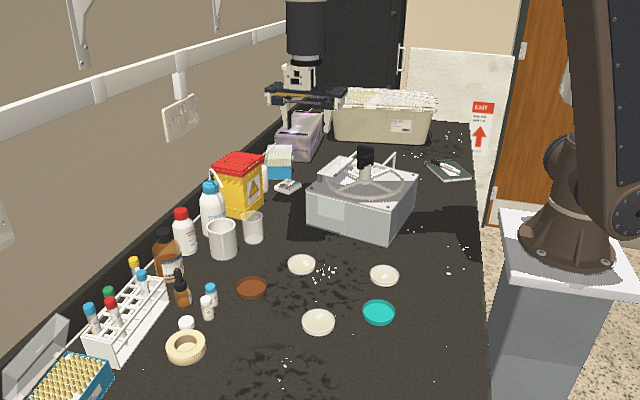

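The side view confirms exactly three dishes near the unit, at (301,264), (384,275) and (318,322). The look-alikes are brown (251,288) and turquoise (379,312). Moving to the shutter tab.

```bash
python3 -m creep '[[0,0,0,0,2.7,-3.1,60],[0,0,0,0,2.7,-3.1,40],[0,0,0,0,2.7,-3.1,30],[0,0,0,0,2.7,-3.1,30],[0,0,0,0,2.76,-3.1,30],[-0.149,0,0,0,0,0,30],[-0.149,0,0,0,0,0,30],[-0.149,0,0,0,0,0,30]]' 20
python3 -m creep '[[-0.149,0,0,0,0,0,30],[-0.149,0,0,0,0,0,30],[-0.149,0,0,0,0,0,30],[-0.149,0,0,0,0,0,30],[-0.149,0,0,0,0,0,30],[-0.149,0,0,0,0,0,30],[0,0,0,1,0,0,30],[0,0,0,0,0,0,30]]'
python3 - <<'E'
from h import *
plan([*cw(.058,-.145),.117],90+YAW)
im,d=r.capture("wrist");cv2.imwrite("pics/w1.png",im)
E
```

```text
time_s: 1.35
tcp_pos: [0.5391, -0.1555, 0.227]
eef_rot: [-112.1, 90.0, 3.8]
contact_force: [0.6, 0.5, -0.4]
gripper_width: 0.0294
time_s: 2.15
tcp_pos: [0.5385, -0.1548, 0.215]
eef_rot: [0.5, 89.9, 167.0]
contact_force: [0.2, 0.4, -0.1]
gripper_width: 0.0265
t 2.15 tcp [ 0.5385 -0.1548  0.215 ] jaw -103.4 tiltx [-0.002  0.    -1.   ] q [  4.  10. -15.  -0. -65.  73.] F [ 0.2  0.4 -0.1] w 0.0265
 shift now-frame cm [ 9.8   0.03 -0.12]
 turn rx total -0.004 deg(world) 0.2
 shift after-turn-frame cm [ 9.8   0.04 -0.12]
```

View pics/w1.png

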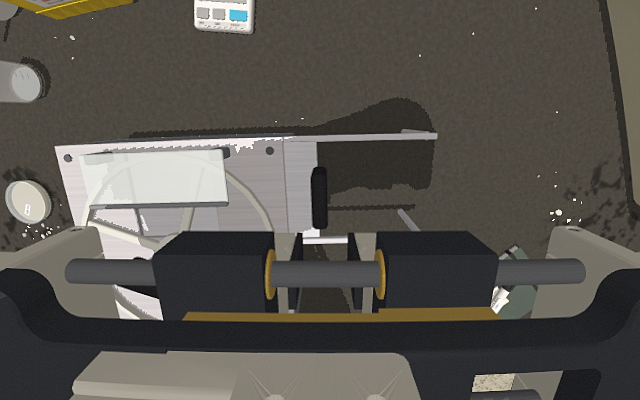

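The tab is at (319,198) and the fingers straddle column 322. I check the prediction by projection, then descend.

```bash
python3 - <<'E'
from h import *
print(proj("wrist",[[*cw(x,y),z] for x,y,z in((.033,-.145,.14),(.083,-.145,.14),(.083,-.145,.094),(.058,-.145,.14))]).round(0).tolist())
print("corners far",proj("wrist",[[*cw(.112,y),.104] for y in(.112,-.112)]).round(0).tolist())
E
python3 -m creep '[[0,0,0,3,0,0,30],[0,0,0,3,0,0,30],[0,0,0,2,0,0,30],[0,0,0,1.6,0,0,30],[0,0,0,0,0,0,30],[0,0,0,0,0,0,0],[0,0,0,0,0,0,0],[0,0,0,0,0,0,0]]' 20
```

```text
[[325.0, 234.0], [325.0, 178.0], [325.0, 169.0], [325.0, 207.0]]
corners far [[61.0, 144.0], [289.0, 140.0]]
time_s: 3.0
tcp_pos: [0.5399, -0.1549, 0.1215]
eef_rot: [-161.6, 89.9, 5.2]
contact_force: [0.2, 1.7, -0.2]
gripper_width: 0.0142
```

Gripped (14.2 mm). Tool +y is carousel -y, so I pull 9 cm.

```bash
python3 -m creep '[[0,0,0,0,1.3,0,0],[0,0,0,0,1.3,0,0],[0,0,0,0,1.3,0,0],[0,0,0,0,1.3,0,0],[0,0,0,0,1.3,0,0],[0,0,0,0,1.3,0,0],[0,0,0,0,1.2,0,0],[0,0,0,0,0.2,0,0]]' 30
python3 - <<'E'
from h import *
plan([*cw(.058,-.235),.12],90+YAW)
E
```

```text
time_s: 3.8
tcp_pos: [0.5221, -0.2387, 0.1211]
eef_rot: [-117.7, 89.2, 49.0]
contact_force: [10.3, 51.7, 11.0]
gripper_width: 0.0142
t 3.8 tcp [ 0.5221 -0.2387  0.1211] jaw -103.3 tiltx [ 0.009  0.01  -1.   ] q [ -5.  16. -20.  -1. -53.  83.] F [10.3 51.7 11. ] w 0.0142
 shift now-frame cm [0.1  0.5  0.22]
 turn rx total -0.002 deg(world) 0.1
 shift after-turn-frame cm [0.1  0.5  0.22]
```

50 N means it is on its end stop, with the TCP 5 mm short of prediction. So my centre estimate may be a few mm off along carousel y. I release, rise, and re-measure with the wrist camera.

```bash
python3 -m creep '[[0,0,0,0,-0.5,0,0],[0,0,0,0,0,0,30],[0,0,0,0,0,0,30],[0,0,0,-3,0,0,40],[0,0,0,-3,0,0,60],[0,0,0,-4,0,0,100],[0,0,0,-4,-4,0,100],[0,0,0,-4,-4,0,100]]' 20
python3 -m creep '[[0,0,0,-4,-4,0,100],[0,0,0,-2,-4,-2,100],[0,0,0,0,-4,-2,100],[0,0,0,0,0,-2,100],[0,0,0,0,0,0,100],[0,0,0,0,0,0,100]]' 20
python3 - <<'E'
from h import *
plan([*cw(.0,0),.26],90+YAW)
c=cam("wrist");im,d=r.capture("wrist");cv2.imwrite("pics/w2.png",im);np.savez("/tmp/w2.npz",im=im,d=d,T=c[2])
s=r.capture("scene")[0];cv2.imwrite("pics/s2.png",s)
Y,X=np.meshgrid(np.arange(.2,-.32,-.001),np.arange(.72,.36,-.001))
o=[]
for n,i,cc in(("wrist",im,c),("scene",s,None)):
    p=proj(n,np.stack([X,Y,0*X+.104],-1).reshape(-1,3),cc).reshape(*X.shape,2).astype(np.float32)
    o.append(cv2.remap(i,p[...,0],p[...,1],cv2.INTER_LINEAR)[:,:400])
cv2.imwrite("pics/o2.png",np.hstack(o))
E
```

```text
time_s: 4.6
tcp_pos: [0.5343, -0.172, 0.2926]
eef_rot: [28.4, 89.9, -165.0]
contact_force: [1.1, -0.4, 0.9]
gripper_width: 0.0608
time_s: 5.2
tcp_pos: [0.6197, -0.0733, 0.3456]
eef_rot: [26.9, 89.8, -166.3]
contact_force: [-0.4, 1.3, -0.3]
gripper_width: 0.0875
t 5.2 tcp [ 0.6197 -0.0733  0.3456] jaw -103.2 tiltx [-0.003 -0.001 -1.   ] q [ 11.  13.   5.   0. -83.  66.] F [-0.4  1.3 -0.3] w 0.0875
 shift now-frame cm [ 8.59 -4.67 11.73]
 turn rx total -0.001 deg(world) 0.0
 shift after-turn-frame cm [ 8.59 -4.68 11.73]
```

View pics/o2.png

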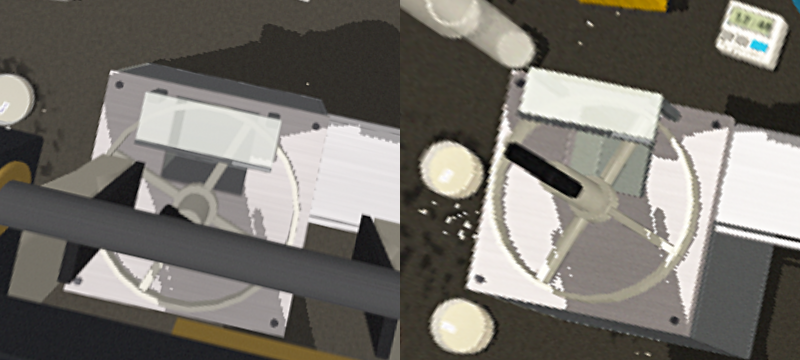

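The shutter is open. Both orthos' bolt circles give a centre of about (0.5165, 0.0025) and yaw -12.2°, which agrees with the pull direction. Spokes are at 58.5°/148.5° in world axes, so the pocket middles are at 103.5° and 193.5°. Going for dish C first.

```bash
sed -i 's/^CX=.*/CX=np.array([.5165,.0025]);YAW=-12.2/' h.py
python3 - <<'E'
from h import *
bright("side");bright("scene");plan([.6045,.261,.10],13.5)
E
```

```text
side [286. 187.] 196 ray [ 0.7626 -0.0769] size [0.072 0.051] [209. 220. 223.]
side [347. 232.] 533 ray [0.5353 0.109 ] size [0.218 0.049] [164. 171. 170.]
side [253. 239.] 127 ray [0.7453 0.2054] size [0.041 0.029] [186. 198. 205.]
side [226. 254.] 152 ray [0.7799 0.281 ] size [0.038 0.045] [166. 178. 183.]
side [301. 264.] 432 ray [0.605  0.2661] size [0.062 0.064] [203. 222. 229.]
side [384. 275.] 486 ray [0.4227 0.2525] size [0.061 0.066] [202. 220. 227.]
side [208. 315.] 86 ray [0.7246 0.4686] size [0.02  0.016] [166. 189. 198.]
side [318. 322.] 719 ray [0.5201 0.4258] size [0.062 0.064] [202. 222. 228.]
side [185. 342.] 981 ray [0.7299 0.5432] size [0.079 0.104] [190. 224. 236.]
scene [279. 127.] 133 ray [0.7262 0.5537] size [0.066 0.067] [174. 235. 247.]
scene [295. 138.] 53 ray [0.7364 0.4694] size [0.054 0.054] [166. 197. 205.]
scene [235. 168.] 257 ray [0.5194 0.4163] size [0.062 0.065] [196. 221. 229.]
scene [290. 188.] 309 ray [0.6036 0.2558] size [0.061 0.062] [198. 223. 231.]
scene [350. 187.] 104 ray [0.7419 0.1793] size [0.041 0.032] [179. 195. 200.]
scene [225. 215.] 385 ray [0.4212 0.2447] size [0.062 0.063] [197. 223. 230.]
scene [334. 239.] 132 ray [0.6021 0.041 ] size [0.06  0.014] [136. 147. 143.]
scene [424. 244.] 325 ray [ 0.7625 -0.0787] size [0.065 0.047] [201. 218. 219.]
t 5.4 tcp [ 0.6196 -0.0731  0.347 ] jaw -103.2 tiltx [ 0. -0. -1.] q [ 11.  13.   5.   0. -83.  66.] F [ 1.  -0.3 -0. ] w 0.0874
 shift now-frame cm [ 24.7  -32.18   9.12]
 turn rx total 1.104 deg(world) -63.3
 shift after-turn-frame cm [24.69 -6.33 32.85]
```

```bash
python3 -m creep '[[0.138,0,0,1,0,0,100],[0.138,0,0,1,0,0,100],[0.138,0,0,1,0,0,100],[0.138,0,0,1,0,0,100],[0.138,0,0,1,0,0,100],[0.138,0,0,1,0,0,100],[0.138,0,0,1,0,0,100],[0.138,0,0,1,0,0,100]]' 20
python3 -m creep '[[0,0,0,0,-0.79,4.1,100],[0,0,0,0,-0.79,4.1,100],[0,0,0,0,-0.79,4.1,100],[0,0,0,0,-0.79,4.1,100],[0,0,0,0,-0.79,4.1,100],[0,0,0,1.5,-0.79,4.1,100],[0,0,0,2,-0.79,4.1,100],[0,0,0,3,-0.8,4.15,100]]' 20
python3 -m creep '[[0,0,0,4,0,0,100],[0,0,0,3,0,0,100],[0,0,0,0,0,0,100],[0,0,0,0,0,0,100]]' 20
python3 - <<'E'
from h import *
plan([.6045,.261,.006],13.5)
E
```

```text
time_s: 6.2
tcp_pos: [0.6198, -0.0727, 0.2668]
eef_rot: [-98.5, 90.0, 4.7]
contact_force: [0.8, -0.1, 0.4]
gripper_width: 0.0874
time_s: 7.0
tcp_pos: [0.6052, 0.2621, 0.2043]
eef_rot: [-70.9, 89.8, 32.6]
contact_force: [1.3, -1.3, 0.0]
gripper_width: 0.0877
time_s: 7.4
tcp_pos: [0.6052, 0.26, 0.1337]
eef_rot: [-158.5, 90.0, -54.9]
contact_force: [0.2, 1.3, 0.9]
gripper_width: 0.0877
t 7.4 tcp [0.6052 0.26   0.1337] jaw -166.4 tiltx [ 0.    -0.001 -1.   ] q [ 40.  23.  -8.   0. -59. -27.] F [0.2 1.3 0.9] w 0.0877
 shift now-frame cm [12.77  0.05  0.12]
 turn rx total 0.001 deg(world) -0.1
 shift after-turn-frame cm [12.77  0.05  0.12]
```

```bash
python3 -m creep '[[0,0,0,4,0,0.1,100],[0,0,0,4,0,0,100],[0,0,0,3,0,0,100],[0,0,0,1.7,0,0,100],[0,0,0,0,0,0,100],[0,0,0,0,0,0,0],[0,0,0,0,0,0,0],[0,0,0,0,0,0,0]]' 20
python3 -m creep '[[0,0,0,0,0,0,0],[0,0,0,-3,0,0,0],[0,0,0,-4,0,0,0],[0,0,0,-4,0,0,0],[0,0,0,-4,0,0,0],[0,0,0,0,0,0,0]]' 20
python3 - <<'E'
from h import *
a=np.radians(103.5);p=CX+.058*np.array([np.cos(a),np.sin(a)]);print(p);plan([*p,.115],13.5)
E
```

```text
time_s: 8.2
tcp_pos: [0.6057, 0.2621, 0.0078]
eef_rot: [-67.2, 89.8, 36.4]
contact_force: [0.6, -0.3, 0.2]
gripper_width: 0.0687
time_s: 8.8
tcp_pos: [0.6077, 0.2632, 0.1632]
eef_rot: [-72.9, 89.4, 30.7]
contact_force: [-0.1, 0.9, 0.8]
gripper_width: 0.062
[0.50296017 0.05889746]
t 8.8 tcp [0.6077 0.2632 0.1632] jaw -166.4 tiltx [ 0.01   0.006 -1.   ] q [ 40.  21.  -7.   0. -61. -27.] F [-0.1  0.9  0.8] w 0.062
 shift now-frame cm [  4.6   15.05 -17.4 ]
 turn rx total 0.002 deg(world) -0.1
 shift after-turn-frame cm [  4.6   15.01 -17.44]
```

```bash
python3 -m creep '[[0,0,0,0,2.5,-2.9,0],[0,0,0,0,2.5,-2.9,0],[0,0,0,0,2.5,-2.9,0],[0,0,0,0,2.5,-2.9,0],[0,0,0,0,2.5,-2.9,0],[0,0,0,0,2.5,-2.9,0],[0,0,0,0,0,0,0],[0,0,0,0,0,0,0]]' 20
python3 - <<'E'
from h import *
a=np.radians(103.5);p=CX+.058*np.array([np.cos(a),np.sin(a)]);plan([*p,.115],13.5)
c=cam("wrist");im,d=r.capture("wrist");s=r.capture("scene")[0];cv2.imwrite("pics/p3.png",np.hstack([cv2.resize(im,None,fx=.6,fy=.6),cv2.resize(s[140:340,210:410],(400,240))]))
E
```

```text
time_s: 9.6
tcp_pos: [0.4996, 0.0565, 0.1564]
eef_rot: [-78.0, 89.9, 25.5]
contact_force: [0.2, -0.1, -0.1]
gripper_width: 0.0618
t 9.6 tcp [0.4996 0.0565 0.1564] jaw -166.5 tiltx [ 0.001  0.001 -1.   ] q [ 29.   8. -26.   0. -56. -15.] F [ 0.2 -0.1 -0.1] w 0.0618
 shift now-frame cm [ 4.14 -0.37  0.15]
 turn rx total 0.0 deg(world) -0.0
 shift after-turn-frame cm [ 4.14 -0.37  0.15]
```

View pics/p3.png

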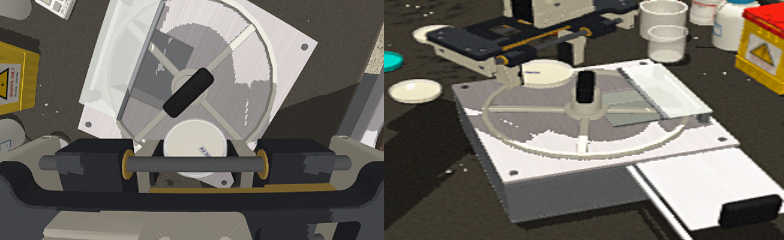

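The dish is held above the free pocket between spokes (wrist crop ~(195,150)). I correct by a few mm, lower, and release.

```bash
python3 -m creep '[[0,0,0,0,-0.37,0.3,0],[0,0,0,2,0,0,0],[0,0,0,1.3,0,0,0],[0,0,0,0.8,0,0,0],[0,0,0,0,0,0,0],[0,0,0,0,0,0,78],[0,0,0,0,0,0,78],[0,0,0,0,0,0,78]]' 20
python3 -m creep '[[0,0,0,-2,0,0,80],[0,0,0,-4,0,0,80],[0,0,0,-4,0,0,100],[0,0,0,-4,0,4,100],[0,0,0,0,0,4,100],[0,0,0,0,0,4,100]]' 20
python3 - <<'E'
from h import *
c=cam("wrist");im,d=r.capture("wrist");cv2.imwrite("pics/w4.png",im)
plan([.422,.2485,.15],-76.5+0)
bright("side");bright("scene")
E
```

```text
time_s: 10.5
tcp_pos: [0.5029, 0.0611, 0.1153]
eef_rot: [-79.5, 89.9, 24.1]
contact_force: [0.0, -0.6, 0.3]
gripper_width: 0.0681
time_s: 11.1
tcp_pos: [0.4756, 0.1742, 0.2522]
eef_rot: [-61.7, 89.8, 41.8]
contact_force: [0.3, -0.2, -0.0]
gripper_width: 0.087
t 11.15 tcp [0.4748 0.1784 0.2514] jaw -166.4 tiltx [ 0.002  0.003 -1.   ] q [ 43.   4. -18.  -0. -68. -29.] F [-0.2  4.2 -0. ] w 0.0873
 shift now-frame cm [10.15  3.52  8.03]
 turn rx total -1.569 deg(world) 89.9
 shift after-turn-frame cm [10.18 -8.02  3.47]
side [286. 187.] 196 ray [ 0.7625 -0.0767] size [0.069 0.049] [213. 223. 226.]
side [347. 232.] 520 ray [0.5349 0.109 ] size [0.218 0.05 ] [166. 174. 172.]
side [253. 239.] 121 ray [0.745  0.2059] size [0.041 0.028] [190. 202. 208.]
side [226. 254.] 150 ray [0.7798 0.2815] size [0.037 0.047] [170. 182. 188.]
side [541. 252.] 53 ray [0.0713 0.0692] size [0.024 0.032] [188. 194. 197.]
side [384. 275.] 484 ray [0.4226 0.2528] size [0.061 0.064] [206. 224. 230.]
side [208. 315.] 88 ray [0.7248 0.4685] size [0.02  0.016] [169. 192. 201.]
side [318. 322.] 713 ray [0.5202 0.4254] size [0.062 0.064] [207. 225. 232.]
side [185. 342.] 1019 ray [0.7298 0.5428] size [0.082 0.103] [191. 224. 236.]
scene [280. 127.] 118 ray [0.7282 0.5519] size [0.067 0.065] [172. 234. 247.]
scene [235. 168.] 257 ray [0.5194 0.4161] size [0.062 0.064] [193. 219. 227.]
scene [350. 187.] 96 ray [0.7423 0.1792] size [0.039 0.034] [177. 193. 198.]
scene [225. 215.] 390 ray [0.4213 0.2444] size [0.061 0.065] [193. 219. 227.]
scene [334. 238.] 136 ray [0.6025 0.0411] size [0.059 0.014] [132. 143. 139.]
scene [424. 244.] 330 ray [ 0.7621 -0.0788] size [0.066 0.046] [197. 214. 215.]
```

View pics/w4.png

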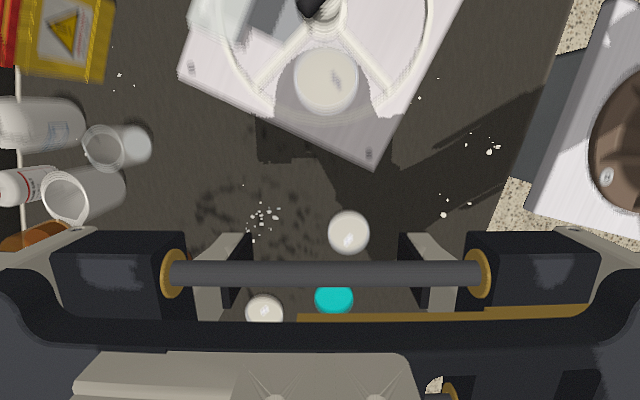

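The dish lies cleanly in its pocket (wrist px (325,80)), and A is visible at (348,232) with the turquoise one at (334,298) behind it. I grip A with the present jaw direction, clear of the turquoise one, and turn while carrying.

```bash
python3 -m creep '[[0,0,0,2,1.76,4,100],[0,0,0,3,1.76,4,100],[0,0,0,4,0,0,100],[0,0,0,4,0,0,100],[0,0,0,4,0,0,100],[0,0,0,0,0,0,100],[0,0,0,0,0,0,100]]' 20
python3 - <<'E'
from h import *
plan([.422,.2485,.007],13.5)
E
```

```text
time_s: 11.95
tcp_pos: [0.4244, 0.2399, 0.0824]
eef_rot: [151.6, 89.9, -104.8]
contact_force: [-0.0, 0.3, 1.5]
gripper_width: 0.0877
t 11.95 tcp [0.4244 0.2399 0.0824] jaw -166.4 tiltx [-0.    -0.001 -1.   ] q [ 53.  12. -33.   0. -45. -39.] F [-0.   0.3  1.5] w 0.0877
 shift now-frame cm [7.53 0.03 0.9 ]
 turn rx total 0.001 deg(world) -0.1
 shift after-turn-frame cm [7.53 0.03 0.9 ]
```

```bash
python3 -m creep '[[0,0,0,2.5,0,0.9,100],[0,0,0,3,0,0,100],[0,0,0,2,0,0,100],[0,0,0,0,0,0,100],[0,0,0,0,0,0,0],[0,0,0,0,0,0,0],[0,0,0,0,0,0,0],[0,0,0,0,0,0,0]]' 20
python3 -m creep '[[0,0,0,-3,0,0,0],[0,0,0,-4,0,0,0],[0,0,0,-4,0,0,0],[0,0,0,-4,0,0,0],[0,0,0,0,0,0,0],[-0.143,0,0,0,0,0,0],[-0.143,0,0,0,0,0,0],[-0.143,0,0,0,0,0,0]]' 20
python3 -m creep '[[-0.143,0,0,0,0,0,0],[-0.143,0,0,0,0,0,0],[-0.143,0,0,0,0,0,0],[-0.143,0,0,0,0,0,0],[-0.143,0,0,0,0,0,0],[-0.143,0,0,0,0,0,0],[-0.143,0,0,0,0,0,0],[-0.143,0,0,0,0,0,0]]' 20
python3 - <<'E'
from h import *
a=np.radians(193.5);p=CX+.060*np.array([np.cos(a),np.sin(a)]);print(p);plan([*p,.115],103.5)
E
```

```text
time_s: 12.75
tcp_pos: [0.4224, 0.2499, 0.0079]
eef_rot: [-52.4, 89.9, 51.2]
contact_force: [-0.7, -0.1, 7.0]
gripper_width: 0.0618
time_s: 13.55
tcp_pos: [0.4217, 0.2491, 0.1569]
eef_rot: [-52.6, 90.0, 75.9]
contact_force: [0.1, -0.6, -0.6]
gripper_width: 0.0614
time_s: 14.35
tcp_pos: [0.4217, 0.2491, 0.1567]
eef_rot: [-25.1, 90.0, 169.0]
contact_force: [-0.3, 0.0, -0.0]
gripper_width: 0.0617
[ 0.4581578  -0.01150672]
t 14.35 tcp [0.4217 0.2491 0.1567] jaw -76.0 tiltx [-0.  0. -1.] q [ 54.   6. -28.  -0. -56.  50.] F [-0.3  0.  -0. ] w 0.0617
 shift now-frame cm [ 4.17 26.17  2.78]
 turn rx total 0.009 deg(world) -0.5
 shift after-turn-frame cm [ 4.17 26.19  2.53]
```

```bash
python3 -m creep '[[0,0,0,0,3.74,0.36,0],[0,0,0,0,3.74,0.36,0],[0,0,0,0,3.74,0.36,0],[0,0,0,0,3.74,0.36,0],[0,0,0,0,3.74,0.36,0],[0,0,0,0,3.74,0.36,0],[0,0,0,0,3.74,0.37,0],[0,0,0,0,0,0,0]]' 20
python3 -m creep '[[0,0,0,0,0,0,0],[0,0,0,0,0,0,0]]' 20
python3 - <<'E'
from h import *
a=np.radians(193.5);p=CX+.060*np.array([np.cos(a),np.sin(a)]);plan([*p,.115],103.5)
im=r.capture("wrist")[0];s=r.capture("scene")[0];cv2.imwrite("pics/p5.png",np.hstack([cv2.resize(im,None,fx=.6,fy=.6),cv2.resize(s[140:340,210:410],(400,240))]))
E
```

```text
time_s: 15.15
tcp_pos: [0.4589, -0.0143, 0.1566]
eef_rot: [16.5, 90.0, -150.1]
contact_force: [-0.5, 0.6, -1.7]
gripper_width: 0.0615
time_s: 15.35
tcp_pos: [0.4592, -0.0107, 0.1567]
eef_rot: [-134.7, 90.0, 59.0]
contact_force: [0.7, 0.1, -0.4]
gripper_width: 0.0616
t 15.35 tcp [ 0.4592 -0.0107  0.1567] jaw -76.3 tiltx [ 0.  0. -1.] q [ 23.   3. -31.  -0. -55.  80.] F [ 0.7  0.1 -0.4] w 0.0616
 shift now-frame cm [4.17 0.05 0.12]
 turn rx total 0.004 deg(world) -0.2
 shift after-turn-frame cm [4.17 0.05 0.12]
```

View pics/p5.png

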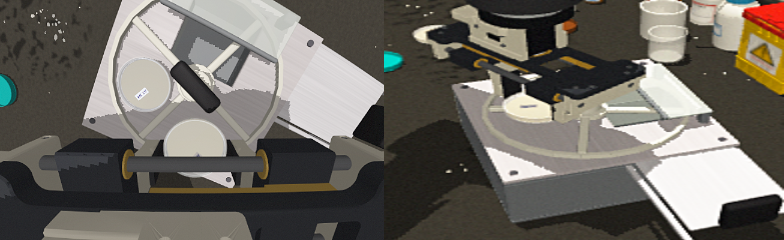

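The first dish sits in its pocket (145,85), and the second is held over the next pocket (195,148). Lower and release.

```bash
python3 -m creep '[[0,0,0,2,0,0.1,0],[0,0,0,1.4,0,0,0],[0,0,0,0.75,0,0,0],[0,0,0,0,0,0,0],[0,0,0,0,0,0,78],[0,0,0,0,0,0,78],[0,0,0,0,0,0,78],[0,0,0,0,0,0,78]]' 20
python3 -m creep '[[0,0,0,-2,0,0,80],[0,0,0,-4,0,0,80],[0,0,0,-4,0,0,60],[0,0,0,-2,0,0,45],[0,0,0,0,0,0,45],[0,0,0,0,0,0,45]]' 20
python3 - <<'E'
from h import *
plan([*CX,.20],148.5)
c=cam("wrist");im,d=r.capture("wrist");cv2.imwrite("pics/w6.png",im)
C=cloud("wrist",d,c);k=(abs(C[...,2]-.172)<.006)&(im.max(2)<90)&(np.hypot(C[...,0]-CX[0],C[...,1]-CX[1])<.05);Q=C[k];print(len(Q),Q.mean(0),cv2.minAreaRect(Q[:,:2].astype(np.float32)))
E
```

```text
time_s: 16.25
tcp_pos: [0.4586, -0.0112, 0.1157]
eef_rot: [-171.7, 89.9, 22.1]
contact_force: [-0.6, 0.5, -0.6]
gripper_width: 0.0685
time_s: 16.85
tcp_pos: [0.4583, -0.0113, 0.2355]
eef_rot: [-156.0, 89.9, 37.7]
contact_force: [-0.7, 0.8, 0.3]
gripper_width: 0.0438
t 16.85 tcp [ 0.4583 -0.0113  0.2355] jaw -76.3 tiltx [ 0.001  0.001 -1.   ] q [ 23.  -1. -25.  -0. -66.  80.] F [-0.7  0.8  0.3] w 0.0438
 shift now-frame cm [ 3.55  0.04 -5.98]
 turn rx total -0.782 deg(world) 44.8
 shift after-turn-frame cm [ 3.55  4.25 -4.21]
1304 [0.51786085 0.00357166 0.17418247] ((0.5174148082733154, 0.003222312778234482), (0.048611316829919815, 0.015535574406385422), 57.11199951171875)
```

View pics/w6.png

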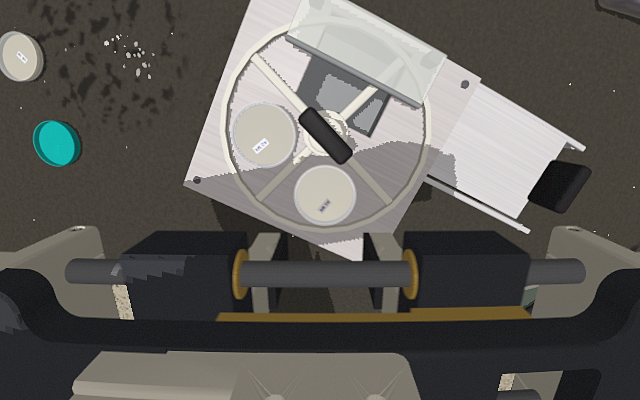

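Both dishes lie well in their pockets ((263,135), (325,195)), and the knob is re-measured at (0.5175, 0.0033), angle 57°. I bring the jaws across it, with the wrist wound back so it can turn +90° and more.

```bash
python3 -m creep '[[0,0,0,0,0,-3.05,45],[0,0,0,0,0,-3.05,45],[0.149,0,0,0,0,0,45],[0.149,0,0,0,0,0,45],[0.149,0,0,0,0,0,45],[0.149,0,0,0,0,0,45],[0.149,0,0,0,0,0,45],[0.149,0,0,0,0,0,45]]' 20
python3 -m creep '[[0.149,0,0,0,0,0,45],[0.149,0,0,0,0,0,45],[0.149,0,0,0,0,0,45],[0.149,0,0,0,0,0,45],[0.149,0,0,0,0,0,45],[0.149,0,0,0,0,0,45],[0.149,0,0,0,0,0,45],[0.149,0,0,0,0,0,45]]' 20
python3 -m creep '[[0.149,0,0,0,0,0,45],[0.149,0,0,0,0,0,45],[0,0,0,0,0,0,45],[0,0,0,0,0,0,45]]' 20
python3 - <<'E'
from h import *
plan([.5175,.0033,.148],147.1)
E
```

```text
time_s: 17.7
tcp_pos: [0.5169, 0.0029, 0.2336]
eef_rot: [55.3, 89.8, -162.6]
contact_force: [-0.3, 0.6, -1.0]
gripper_width: 0.0395
time_s: 18.5
tcp_pos: [0.5169, 0.003, 0.2337]
eef_rot: [122.7, 89.8, -163.5]
contact_force: [0.1, -0.1, 0.5]
gripper_width: 0.0392
time_s: 18.9
tcp_pos: [0.5172, 0.003, 0.2343]
eef_rot: [141.2, 89.9, -161.4]
contact_force: [0.8, 0.3, 0.4]
gripper_width: 0.0396
t 18.9 tcp [0.5172 0.003  0.2343] jaw 147.4 tiltx [-0.002 -0.001 -1.   ] q [ 22.   5. -18.  -0. -67. -55.] F [0.8 0.3 0.4] w 0.0396
 shift now-frame cm [ 8.63 -0.02  0.05]
 turn rx total 0.005 deg(world) -0.3
 shift after-turn-frame cm [ 8.63 -0.02  0.05]
```

```bash
python3 -m creep '[[0,0,0,3,0,0,45],[0,0,0,3,0,0,45],[0,0,0,2.4,0,0,45],[0,0,0,0,0,0,45],[0,0,0,0,0,0,0],[0,0,0,0,0,0,0],[0,0,0,0,0,0,0],[0,0,0,0,0,0,0]]' 30
python3 -m creep '[[-0.08,0,0,0,0,0,0],[-0.12,0,0,0,0,0,0],[-0.12,0,0,0,0,0,0],[-0.12,0,0,0,0,0,0],[-0.12,0,0,0,0,0,0],[-0.12,0,0,0,0,0,0],[-0.12,0,0,0,0,0,0],[-0.12,0,0,0,0,0,0]]' 30
python3 -m creep '[[-0.12,0,0,0,0,0,0],[-0.12,0,0,0,0,0,0],[-0.12,0,0,0,0,0,0],[-0.12,0,0,0,0,0,0],[-0.12,0,0,0,0,0,0],[-0.051,0,0,0,0,0,0],[0,0,0,0,0,0,0]]' 30
python3 - <<'E'
from h import *
plan(None,147.1+90);print(r.get_state()["moment"])
E
```

```text
time_s: 19.7
tcp_pos: [0.5186, 0.0031, 0.1525]
eef_rot: [-52.9, 89.8, 4.2]
contact_force: [-0.4, 0.4, 3.5]
gripper_width: 0.0156
time_s: 20.5
tcp_pos: [0.5186, 0.0031, 0.1525]
eef_rot: [-104.6, 89.9, 5.6]
contact_force: [2.4, -2.6, 1.9]
gripper_width: 0.0157
time_s: 21.2
tcp_pos: [0.5186, 0.0031, 0.1525]
eef_rot: [-144.7, 89.9, 2.5]
contact_force: [1.7, -1.9, 3.9]
gripper_width: 0.0159
t 21.2 tcp [0.5186 0.0031 0.1525] jaw -122.8 tiltx [ 0.002  0.    -1.   ] q [ 22.   9. -25.   0. -55.  35.] F [ 1.7 -1.9  3.9] w 0.0159
 turn rx total 0.002 deg(world) -0.1
[-0.63840606 -0.31927064  0.09068095]
```

```bash
python3 -m creep '[[0,0,0,0,0,0,45],[0,0,0,0,0,0,45],[0,0,0,-4,0,0,45],[0,0,0,-4,0,0,60],[0.131,0,0,-2,0,0,100],[0.131,0,0,0,0,0,100],[0.131,0,0,0,0,0,100],[0.131,0,0,0,0,0,100]]' 20
python3 -m creep '[[0.131,0,0,0,0,0,100],[0.131,0,0,0,0,0,100],[0,0,0,0,0,0,100]]' 20
python3 - <<'E'
from h import *
plan([.520,.4205,.15],12)
c=cam("wrist");im,d=r.capture("wrist");cv2.imwrite("pics/w7.png",im)
bright("side");bright("scene")
E
```

```text
time_s: 22.0
tcp_pos: [0.5172, 0.0033, 0.2512]
eef_rot: [16.0, 90.0, 132.7]
contact_force: [-0.2, 0.5, -0.1]
gripper_width: 0.0738
time_s: 22.3
tcp_pos: [0.5172, 0.0032, 0.2509]
eef_rot: [68.7, 90.0, 170.7]
contact_force: [-0.5, 0.2, -0.6]
gripper_width: 0.0875
t 22.3 tcp [0.5172 0.0032 0.2509] jaw -168.1 tiltx [-0.001  0.    -1.   ] q [ 22.   5. -17.  -0. -69. -10.] F [-0.5  0.2 -0.6] w 0.0875
 shift now-frame cm [10.1  -8.91 40.77]
 turn rx total -0.001 deg(world) 0.1
 shift after-turn-frame cm [10.1  -8.95 40.76]
side [286. 187.] 200 ray [ 0.7625 -0.0767] size [0.073 0.051] [211. 222. 225.]
side [347. 232.] 531 ray [0.5357 0.1085] size [0.218 0.049] [166. 173. 172.]
side [253. 239.] 126 ray [0.7452 0.2056] size [0.041 0.027] [189. 201. 207.]
side [226. 254.] 145 ray [0.7796 0.281 ] size [0.038 0.042] [169. 181. 187.]
side [311. 312.] 668 ray [0.5391 0.4049] size [0.062 0.064] [205. 223. 230.]
side [208. 314.] 90 ray [0.7246 0.4683] size [0.019 0.014] [168. 191. 199.]
side [185. 342.] 1015 ray [0.7298 0.5431] size [0.08  0.103] [190. 223. 235.]
scene [245. 169.] 262 ray [0.5381 0.3963] size [0.061 0.063] [198. 223. 231.]
scene [350. 187.] 102 ray [0.7427 0.1796] size [0.041 0.034] [181. 197. 202.]
scene [341. 237.] 60 ray [0.6179 0.0389] size [0.034 0.01 ] [136. 147. 143.]
scene [424. 244.] 332 ray [ 0.7625 -0.0788] size [0.066 0.047] [200. 217. 218.]
```

View pics/w7.png

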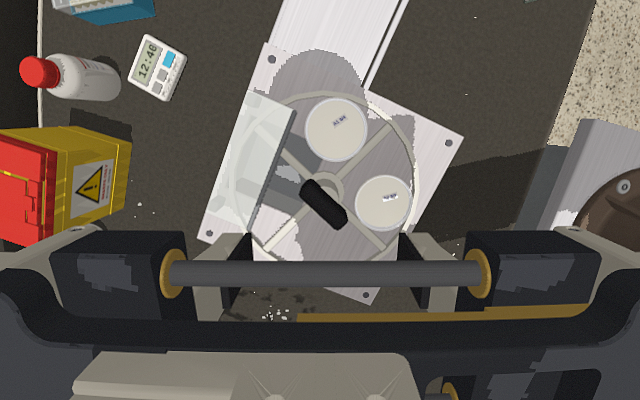

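A dish was knocked: B is now at about (0.5385, 0.4005). The two loaded dishes rode along properly ((336,130), (383,203)). Going to B's new place.

```bash
python3 -m creep '[[0,0,0,0,-1.14,4.27,100],[0,0,0,0,-1.14,4.27,100],[0,0,0,0,-1.14,4.27,100],[0,0,0,0,-1.14,4.27,100],[0,0,0,0,-1.14,4.27,100],[0,0,0,1,-1.14,4.27,100],[0,0,0,2,-1.14,4.27,100],[0,0,0,3,-1.14,4.27,100]]' 20
python3 -m creep '[[0,0,0,3,-1.15,4.28,100],[0,0,0,4,0,0,100],[0,0,0,3,0,0,100],[0,0,0,0,0,0,100],[0,0,0,0,0,0,100]]' 20
python3 - <<'E'
from h import *
plan([.5385,.4005,.007],12)
bright("side")
E
```

```text
time_s: 23.25
tcp_pos: [0.5356, 0.3562, 0.1939]
eef_rot: [-58.2, 89.8, 44.0]
contact_force: [1.1, 0.5, -0.3]
gripper_width: 0.0873
time_s: 23.75
tcp_pos: [0.5375, 0.3947, 0.0954]
eef_rot: [162.5, 89.9, -95.3]
contact_force: [0.8, 0.2, 1.7]
gripper_width: 0.0878
t 23.75 tcp [0.5375 0.3947 0.0954] jaw -167.8 tiltx [-0.    -0.001 -1.   ] q [ 53.  26. -10.   0. -55. -41.] F [0.8 0.2 1.7] w 0.0878
 shift now-frame cm [ 8.84 -0.22  0.55]
 turn rx total 0.003 deg(world) -0.2
 shift after-turn-frame cm [ 8.84 -0.22  0.55]
side [280. 187.] 84 ray [ 0.7799 -0.0754] size [0.037 0.045] [223. 235. 235.]
side [388. 234.] 176 ray [0.4357 0.091 ] size [0.082 0.204] [162. 167. 165.]
side [249. 240.] 72 ray [0.7546 0.2109] size [0.031 0.012] [204. 213. 218.]
side [226. 254.] 154 ray [0.7798 0.2807] size [0.037 0.048] [186. 199. 204.]
side [541. 252.] 54 ray [0.0719 0.0687] size [0.026 0.026] [188. 194. 197.]
side [311. 312.] 673 ray [0.5391 0.4052] size [0.063 0.062] [217. 232. 237.]
side [208. 314.] 85 ray [0.7248 0.4684] size [0.02  0.015] [185. 208. 216.]
side [185. 342.] 1070 ray [0.7295 0.543 ] size [0.081 0.103] [201. 230. 239.]
```

```bash
python3 -m creep '[[0,0,0,2.5,-0.2,0.6,100],[0,0,0,3,0,0,100],[0,0,0,2.3,0,0,100],[0,0,0,1,0,0,100],[0,0,0,0,0,0,0],[0,0,0,0,0,0,0],[0,0,0,0,0,0,0],[0,0,0,0,0,0,0]]' 20
python3 -m creep '[[0,0,0,-3,0,0,0],[0,0,0,-4,0,0,0],[0,0,0,-4,0,0,0],[0,0,0,-4,0,0,0],[0,0,0,0,0,0,0],[0,0,0,0,0,0,0]]' 20
python3 - <<'E'
from h import *
a=np.radians(102.2);p=np.array([.517,.003])+.060*np.array([np.cos(a),np.sin(a)]);print(p);plan([*p,.115],12)
E
```

```text
time_s: 24.6
tcp_pos: [0.5386, 0.4019, 0.0088]
eef_rot: [-53.4, 89.8, 48.7]
contact_force: [-0.7, 1.1, 5.3]
gripper_width: 0.0618
time_s: 25.2
tcp_pos: [0.5383, 0.4017, 0.1593]
eef_rot: [-46.8, 89.8, 55.3]
contact_force: [0.3, 0.2, -1.3]
gripper_width: 0.0616
[0.50432051 0.06164495]
t 25.2 tcp [0.5383 0.4017 0.1593] jaw -167.9 tiltx [ 0.002  0.003 -1.   ] q [ 53.  23.  -5.  -0. -62. -41.] F [ 0.3  0.2 -1.3] w 0.0616
 shift now-frame cm [  4.32  10.45 -32.55]
 turn rx total 0.002 deg(world) -0.1
 shift after-turn-frame cm [  4.32  10.41 -32.56]
```

```bash
python3 -m creep '[[0,0,0,0,1.3,-4.07,0],[0,0,0,0,1.3,-4.07,0],[0,0,0,0,1.3,-4.07,0],[0,0,0,0,1.3,-4.07,0],[0,0,0,0,1.3,-4.07,0],[0,0,0,0,1.3,-4.07,0],[0,0,0,0,1.3,-4.07,0],[0,0,0,0,1.3,-4.07,0]]' 20
python3 -m creep '[[0,0,0,0,0,0,0],[0,0,0,0,0,0,0],[0,0,0,0,0,0,0]]' 20
python3 - <<'E'
from h import *
a=np.radians(102.2);p=np.array([.517,.003])+.060*np.array([np.cos(a),np.sin(a)]);plan([*p,.115],12)
E
```

```text
time_s: 26.0
tcp_pos: [0.5032, 0.0591, 0.1563]
eef_rot: [98.4, 89.9, -159.5]
contact_force: [1.9, 0.3, -0.8]
gripper_width: 0.0612
time_s: 26.3
tcp_pos: [0.5043, 0.0613, 0.1567]
eef_rot: [99.7, 90.0, -158.2]
contact_force: [-0.4, 0.4, -0.7]
gripper_width: 0.0612
t 26.3 tcp [0.5043 0.0613 0.1567] jaw -167.9 tiltx [-0.001 -0.    -1.   ] q [ 29.   8. -26.  -0. -56. -17.] F [-0.4  0.4 -0.7] w 0.0612
 shift now-frame cm [ 4.17 -0.01  0.04]
 turn rx total 0.002 deg(world) -0.1
 shift after-turn-frame cm [ 4.17 -0.01  0.04]
```

```bash
python3 -m creep '[[0,0,0,2,0,0,0],[0,0,0,1.4,0,0,0],[0,0,0,0.75,0,0,0],[0,0,0,0,0,0,0],[0,0,0,0,0,0,78],[0,0,0,0,0,0,78],[0,0,0,0,0,0,78],[0,0,0,0,0,0,78]]' 20
python3 -m creep '[[0,0,0,-2,0,0,80],[0,0,0,-4,0,0,80],[0,0,0,-4,0,0,60],[0,0,0,-2,0,0,45],[0.147,0,0,0,0,0,45],[0.147,0,0,0,0,0,45],[0.147,0,0,0,0,0,45],[0.147,0,0,0,0,0,45]]' 20
python3 -m creep '[[0.147,0,0,0,0,0,45],[0.147,0,0,0,0,0,45],[0.147,0,0,0,0,0,45],[0.147,0,0,0,0,0,45],[0.147,0,0,0,0,0,45],[0.147,0,0,0,0,0,45],[0.147,0,0,0,0,0,45],[0.147,0,0,0,0,0,45]]' 20
python3 -m creep '[[0.147,0,0,0,0,0,45],[0.147,0,0,0,0,0,45],[0.147,0,0,0,0,0,45],[0.147,0,0,0,0,0,45],[0,0,0,0,0,0,45]]' 20
python3 - <<'E'
from h import *
plan([.5175,.0033,.152],57.2)
c=cam("wrist");im,d=r.capture("wrist");s=r.capture("scene")[0];cv2.imwrite("pics/p8.png",np.hstack([cv2.resize(im,None,fx=.6,fy=.6),cv2.resize(s[140:340,210:410],(400,240))]))
E
```

```text
time_s: 27.1
tcp_pos: [0.5047, 0.0611, 0.1161]
eef_rot: [-75.5, 89.9, 26.6]
contact_force: [-0.4, 0.6, -0.4]
gripper_width: 0.0683
time_s: 27.9
tcp_pos: [0.5044, 0.0609, 0.236]
eef_rot: [-34.9, 90.0, 33.1]
contact_force: [-0.5, 0.1, 0.1]
gripper_width: 0.0399
time_s: 28.7
tcp_pos: [0.5044, 0.0608, 0.2359]
eef_rot: [29.7, 90.0, 30.4]
contact_force: [-0.4, -0.1, 0.0]
gripper_width: 0.0395
time_s: 29.2
tcp_pos: [0.5044, 0.0609, 0.2359]
eef_rot: [64.9, 90.0, 32.0]
contact_force: [-0.3, 0.4, 0.6]
gripper_width: 0.039
t 29.2 tcp [0.5044 0.0609 0.2359] jaw 57.2 tiltx [ 0.  0. -1.] q [  29.    4.  -19.   -0.  -66. -152.] F [-0.3  0.4  0.6] w 0.039
 shift now-frame cm [ 8.39 -4.13  4.22]
 turn rx total -0.0 deg(world) 0.0
 shift after-turn-frame cm [ 8.39 -4.13  4.22]
```

View pics/p8.png

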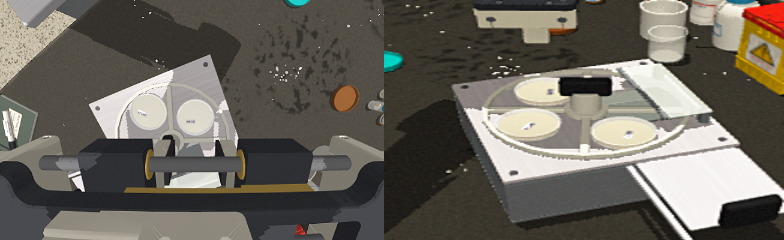

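All three dishes lie in pockets. Grip the knob and turn.

```bash
python3 -m creep '[[0,0,0,0,-2.06,2.11,45],[0,0,0,0,-2.06,2.11,45],[0,0,0,0,0,0,45],[0,0,0,3,0,0,45],[0,0,0,3,0,0,45],[0,0,0,2.4,0,0,45],[0,0,0,0,0,0,45],[0,0,0,0,0,0,0]]' 30
python3 -m creep '[[0,0,0,0,0,0,0],[0,0,0,0,0,0,0],[0,0,0,0,0,0,0],[-0.08,0,0,0,0,0,0],[-0.08,0,0,0,0,0,0],[-0.08,0,0,0,0,0,0],[-0.08,0,0,0,0,0,0],[-0.08,0,0,0,0,0,0]]' 30
python3 -m creep '[[-0.08,0,0,0,0,0,0],[-0.08,0,0,0,0,0,0],[-0.08,0,0,0,0,0,0],[-0.08,0,0,0,0,0,0],[-0.08,0,0,0,0,0,0],[-0.08,0,0,0,0,0,0],[-0.08,0,0,0,0,0,0],[-0.08,0,0,0,0,0,0]]' 30
python3 -m creep '[[-0.08,0,0,0,0,0,0],[-0.08,0,0,0,0,0,0],[-0.08,0,0,0,0,0,0],[-0.08,0,0,0,0,0,0],[0,0,0,0,0,0,0],[0,0,0,0,0,0,0]]' 30
python3 - <<'E'
from h import *
plan(None,57.2);print(r.get_state()["moment"])
s=r.capture("scene")[0];t=r.capture("side")[0];cv2.imwrite("pics/p9.png",np.hstack([cv2.resize(t[140:260,280:440],(400,300)),cv2.resize(s[140:340,210:410],(400,300))]))
E
```

```text
time_s: 30.1
tcp_pos: [0.5179, 0.0036, 0.1522]
eef_rot: [-78.0, 90.0, -110.5]
contact_force: [-0.1, 0.9, -1.1]
gripper_width: 0.0352
time_s: 30.9
tcp_pos: [0.5181, 0.0032, 0.1529]
eef_rot: [4.1, 89.9, -5.5]
contact_force: [-0.9, -2.4, 4.8]
gripper_width: 0.0156
time_s: 31.7
tcp_pos: [0.5181, 0.0029, 0.1529]
eef_rot: [-53.9, 89.9, -26.8]
contact_force: [-0.4, -3.5, 4.3]
gripper_width: 0.0156
time_s: 32.3
tcp_pos: [0.5182, 0.0028, 0.1528]
eef_rot: [-77.8, 89.9, -32.7]
contact_force: [-1.1, -5.7, 6.3]
gripper_width: 0.0159
t 32.3 tcp [0.5182 0.0028 0.1528] jaw 135.2 tiltx [ 0.001 -0.001 -1.   ] q [ 22.   9. -25.   0. -56. -67.] F [-1.1 -5.7  6.3] w 0.0159
 turn rx total 1.361 deg(world) -78.0
[-1.93149241  0.18360009  0.12630175]
```

View pics/p9.png

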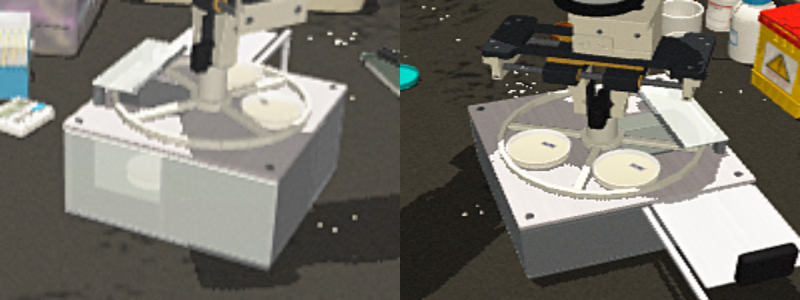

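The first dish is down, seen through the window at (143,172), with two remaining on the wheel. Another 183°.

```bash
for i in 1; do :; done
python3 -m creep '[[-0.08,0,0,0,0,0,0],[-0.08,0,0,0,0,0,0],[-0.08,0,0,0,0,0,0],[-0.08,0,0,0,0,0,0],[-0.08,0,0,0,0,0,0],[-0.08,0,0,0,0,0,0],[-0.08,0,0,0,0,0,0],[-0.08,0,0,0,0,0,0]]' 30
python3 -m creep '[[-0.08,0,0,0,0,0,0],[-0.08,0,0,0,0,0,0],[-0.08,0,0,0,0,0,0],[-0.08,0,0,0,0,0,0],[-0.08,0,0,0,0,0,0],[-0.08,0,0,0,0,0,0],[-0.08,0,0,0,0,0,0],[-0.08,0,0,0,0,0,0]]' 30
python3 -m creep '[[-0.08,0,0,0,0,0,0],[-0.08,0,0,0,0,0,0],[-0.08,0,0,0,0,0,0],[-0.08,0,0,0,0,0,0],[-0.05,0,0,0,0,0,0],[0,0,0,0,0,0,0],[-0.05,0,0,0,0,0,0],[-0.08,0,0,0,0,0,0]]' 30
python3 -m creep '[[-0.08,0,0,0,0,0,0],[-0.08,0,0,0,0,0,0],[-0.08,0,0,0,0,0,0],[-0.08,0,0,0,0,0,0],[-0.08,0,0,0,0,0,0],[-0.08,0,0,0,0,0,0],[-0.08,0,0,0,0,0,0],[-0.08,0,0,0,0,0,0]]' 30
python3 -m creep '[[-0.08,0,0,0,0,0,0],[-0.08,0,0,0,0,0,0],[-0.08,0,0,0,0,0,0],[-0.08,0,0,0,0,0,0],[-0.08,0,0,0,0,0,0],[-0.08,0,0,0,0,0,0],[-0.08,0,0,0,0,0,0],[-0.08,0,0,0,0,0,0]]' 30
python3 -m creep '[[-0.08,0,0,0,0,0,0],[0,0,0,0,0,0,0],[0,0,0,0,0,0,0]]' 30
python3 - <<'E'
from h import *
plan(None,135.2+180);print(r.get_state()["moment"])
s=r.capture("scene")[0];t=r.capture("side")[0];cv2.imwrite("pics/p10.png",np.hstack([cv2.resize(t[140:260,280:440],(400,300)),cv2.resize(s[140:340,210:410],(400,300))]))
E
```

```text
time_s: 33.2
tcp_pos: [0.5185, 0.0026, 0.1529]
eef_rot: [-112.9, 89.9, -30.9]
contact_force: [0.5, -6.5, 4.5]
gripper_width: 0.0156
time_s: 34.0
tcp_pos: [0.5189, 0.0027, 0.1529]
eef_rot: [-139.4, 89.8, -20.8]
contact_force: [3.2, -7.3, 3.8]
gripper_width: 0.0159
time_s: 34.8
tcp_pos: [0.5191, 0.0028, 0.1529]
eef_rot: [-161.6, 89.8, -14.4]
contact_force: [4.0, -7.1, 4.0]
gripper_width: 0.0155
time_s: 35.6
tcp_pos: [0.5192, 0.0032, 0.1529]
eef_rot: [171.0, 89.8, -5.0]
contact_force: [2.3, -4.8, 3.7]
gripper_width: 0.0155
time_s: 36.4
tcp_pos: [0.5191, 0.0035, 0.1529]
eef_rot: [142.4, 89.8, 3.0]
contact_force: [1.7, -2.2, 3.1]
gripper_width: 0.0155
time_s: 36.7
tcp_pos: [0.5191, 0.0035, 0.1528]
eef_rot: [137.8, 89.8, 2.8]
contact_force: [1.9, -2.5, 5.2]
gripper_width: 0.0161
t 36.7 tcp [0.5191 0.0035 0.1528] jaw -45.0 tiltx [ 0.003  0.    -1.   ] q [ 22.   9. -25.   0. -55. 113.] F [ 1.9 -2.5  5.2] w 0.0161
 turn rx total -0.004 deg(world) 0.2
[-1.18064697 -0.68842974  0.07094474]
```

View pics/p10.png

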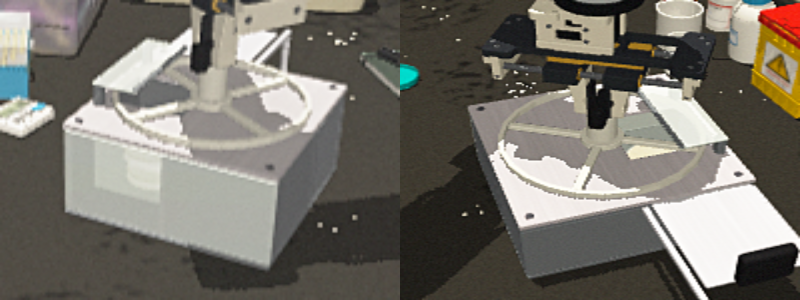

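The window shows a stack, but one dish is visible at the hole's edge (655,150). I turn a little further to be sure, then release and look from above.

```bash
python3 -m creep '[[-0.06,0,0,0,0,0,0],[-0.06,0,0,0,0,0,0],[-0.06,0,0,0,0,0,0],[-0.06,0,0,0,0,0,0],[-0.06,0,0,0,0,0,0],[0,0,0,0,0,0,0],[0,0,0,0,0,0,45],[0,0,0,0,0,0,45]]' 30
python3 -m creep '[[0,0,0,-4,0,0,45],[0,0,0,-4,0,0,45],[0,0,0,-4,0,0,45],[0.14,0,0,-3,0,0,45],[0.14,0,0,-2,0,0,45],[0.14,0,0,0,0,0,45],[0.14,0,0,0,0,0,45],[0.14,0,0,0,0,0,45]]' 30
python3 - <<'E'
from h import *
plan([*cw(.058,-.235),.2],-90+YAW)
im,d=r.capture("wrist");cv2.imwrite("pics/w11.png",im)
s=r.capture("scene")[0];cv2.imwrite("pics/p11.png",np.hstack([im[:300,150:550],cv2.resize(s[180:310,240:400],(370,300))]))
E
```

```text
time_s: 37.6
tcp_pos: [0.5172, 0.0037, 0.1513]
eef_rot: [-94.1, 89.9, 148.1]
contact_force: [-1.2, 0.0, 2.0]
gripper_width: 0.0269
time_s: 38.4
tcp_pos: [0.5173, 0.0037, 0.3213]
eef_rot: [-54.1, 89.9, 147.7]
contact_force: [0.5, -0.6, -1.6]
gripper_width: 0.0391
t 38.4 tcp [0.5173 0.0037 0.3213] jaw -68.2 tiltx [-0.001  0.001 -1.   ] q [ 22.   3. -10.  -0. -78.  90.] F [ 0.5 -0.6 -1.6] w 0.0391
 shift now-frame cm [12.11 22.82  8.44]
 turn rx total 0.594 deg(world) -34.0
 shift after-turn-frame cm [12.1  23.65 -5.76]
```

View pics/p11.png

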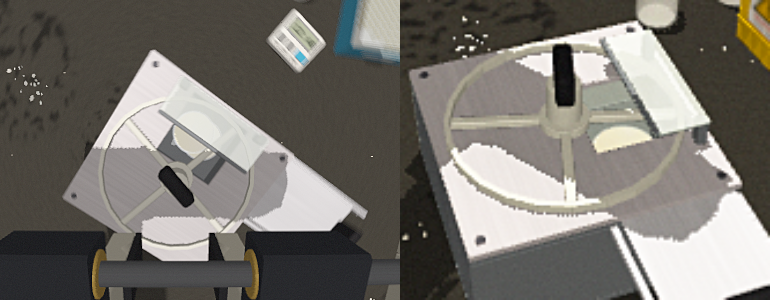

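The deck is clear of dishes, and one shows through the hole. I check its height by depth and count the dishes through the window.

Run:
```python
from h import *
for n,b in(("scene",(330,232,346,246)),("wrist",(335,128,355,145))):
    c=cam(n);im,d=r.capture(n);C=cloud(n,d,c)[b[1]:b[3],b[0]:b[2]];i=im[b[1]:b[3],b[0]:b[2]]
    k=(i[...,2].astype(int)-i[...,0]>8)&(C[...,2]<.12);q=C[k];print(n,len(q),np.percentile(q[:,2],[5,50,95]).round(3),(q.mean(0)).round(3))
t=r.capture("side")[0];cv2.imwrite("pics/side12.png",cv2.resize(t[175:240,295:375],(800,600),interpolation=cv2.INTER_CUBIC))
for q in r.masks_of("dish_0_center","side"):print(q["score"],q["rect"])
for q in r.masks_of("dish_0_center","scene"):print(q["score"],q["rect"])
```

```text
scene 180 [0.041 0.044 0.105] [ 0.579 -0.003  0.059]
wrist 112 [0.043 0.045 0.046] [ 0.566 -0.001  0.045]
0.44 [240.4, 187.5, 426.1, 375.1]
0.4 [260.3, 193.4, 360.3, 274.2]
```

View pics/side12.png

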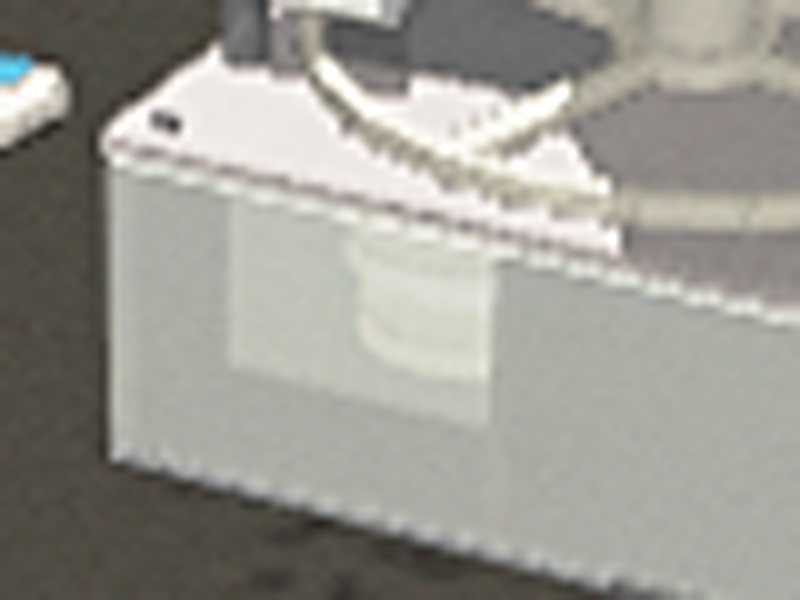

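The stack's top is at z=0.044, which is 5 + 3×13 mm. All three are in the bin, and the window shows the layered stack at (425,310). Now I close the shutter.

```bash
python3 -m creep '[[0.1485,0,0,0,0,0,30],[0.1485,0,0,0,0,0,30],[0.1485,0,0,0,0,0,30],[0.1485,0,0,0,0,0,30],[0,0,0,0,4.72,-1.12,30],[0,0,0,0,4.72,-1.12,30],[0,0,0,0,4.72,-1.12,30],[0,0,0,2,4.72,-1.12,30]]' 20
python3 -m creep '[[0,0,0,3,4.72,-1.1,30],[0,0,0,4,0,0,30],[0,0,0,2,0,0,30],[0,0,0,0,0,0,30],[0,0,0,0,0,0,30]]' 20
python3 - <<'E'
from h import *
plan([.522,-.239,.121],-90+YAW)
c=cam("scene");im,d=r.capture("scene");C=cloud("scene",d)
k=(im.max(2)<60)&(C[...,2]>.13)&(C[...,2]<.145)&(np.hypot(C[...,0]-.52,C[...,1]+.24)<.05);q=C[k];print(len(q),q.mean(0) if len(q) else 0, cv2.minAreaRect(q[:,:2].astype(np.float32)) if len(q) else 0)
E
```

```text
time_s: 39.55
tcp_pos: [0.524, -0.1903, 0.3049]
eef_rot: [179.7, 89.7, -12.0]
contact_force: [1.7, -0.0, -0.9]
gripper_width: 0.0262
time_s: 40.05
tcp_pos: [0.5243, -0.2309, 0.2169]
eef_rot: [92.3, 90.0, -99.5]
contact_force: [0.6, 0.4, 0.3]
gripper_width: 0.026
t 40.05 tcp [ 0.5243 -0.2309  0.2169] jaw -101.7 tiltx [-0.    -0.001 -1.   ] q [ -4.  11. -13.   0. -65.  82.] F [0.6 0.4 0.3] w 0.026
 shift now-frame cm [9.59 0.83 0.06]
 turn rx total 0.008 deg(world) -0.5
 shift after-turn-frame cm [9.59 0.83 0.05]
277 [ 0.52334153 -0.24128668  0.13742001] ((0.5245688557624817, -0.240957573056221), (0.013478814624249935, 0.04717598110437393), 75.64149475097656)
```

```bash
python3 -m creep '[[0,0,0,3,0.9,0,30],[0,0,0,3,0,0,30],[0,0,0,2.5,0,0,30],[0,0,0,1,0,0,30],[0,0,0,0,0,0,30],[0,0,0,0,0,0,0],[0,0,0,0,0,0,0],[0,0,0,0,0,0,0]]' 20
python3 -m creep '[[0,0,0,0,-1,0,0],[0,0,0,0,-1.3,0,0],[0,0,0,0,-1.3,0,0],[0,0,0,0,-1.3,0,0],[0,0,0,0,-1.3,0,0],[0,0,0,0,-1.3,0,0],[0,0,0,0,-0.9,0,0],[0,0,0,0,0,0,0]]' 30
python3 - <<'E'
from h import *
plan([*cw(.058,-.145),.12],-90+YAW)
E
```

```text
time_s: 40.9
tcp_pos: [0.5236, -0.2384, 0.1231]
eef_rot: [-151.6, 89.8, 16.6]
contact_force: [1.1, 8.0, 3.3]
gripper_width: 0.0137
time_s: 41.7
tcp_pos: [0.5412, -0.1558, 0.1231]
eef_rot: [-173.8, 89.8, -5.5]
contact_force: [0.3, 1.6, 6.2]
gripper_width: 0.014
t 41.7 tcp [ 0.5412 -0.1558  0.1231] jaw -101.7 tiltx [ 0.004 -0.    -1.   ] q [  4.  15. -22.   0. -53.  74.] F [0.3 1.6 6.2] w 0.014
 shift now-frame cm [ 0.31 -0.45 -0.04]
 turn rx total 0.009 deg(world) -0.5
 shift after-turn-frame cm [ 0.31 -0.45 -0.04]
```

Moved 84.5 mm with no stop force yet, so I push on in small steps until it bottoms.

```bash
python3 -m creep '[[0,0,0,0,-0.3,0,0],[0,0,0,0,0,0,0]]' 30
python3 -m creep '[[0,0,0,0,-0.3,0,0],[0,0,0,0,0,0,0]]' 30
python3 -m creep '[[0,0,0,0,-0.2,0,0],[0,0,0,0,0,0,0]]' 30
```

```text
time_s: 41.9
tcp_pos: [0.5417, -0.1535, 0.1231]
eef_rot: [-174.4, 89.8, -6.1]
contact_force: [0.9, 1.5, 6.2]
gripper_width: 0.0135
time_s: 42.1
tcp_pos: [0.5423, -0.1507, 0.1231]
eef_rot: [-176.9, 89.8, -8.6]
contact_force: [0.6, 0.1, 6.5]
gripper_width: 0.014
time_s: 42.3
tcp_pos: [0.5423, -0.1502, 0.1231]
eef_rot: [153.7, 89.8, -38.0]
contact_force: [0.7, -7.7, 4.9]
gripper_width: 0.0136
```

```bash
python3 -m creep '[[0,0,0,0,-0.2,0,0],[0,0,0,0,0,0,0]]' 30
python3 -m creep '[[0,0,0,0,0.2,0,0],[0,0,0,0,0,0,25],[0,0,0,0,0,0,25],[0,0,0,0,0,0,30],[0,0,0,-3,0,0,30],[0,0,0,-4,0,0,30],[0,0,0,-4,0,0,30],[0,0,0,-4,0,0,30]]' 30
python3 -m creep '[[0,0,0,-3,0,-4,30],[0,0,0,0,0,-4,30],[0,0,0,0,0,-4,30],[0,0,0,0,0,0,30],[0,0,0,0,0,0,30]]'
python3 - <<'E'
from h import *
plan(None)
im,d=r.capture("scene");C=cloud("scene",d);p=cw(.058,-.145)
k=(im.max(2)<60)&(C[...,2]>.13)&(C[...,2]<.145)&(np.hypot(C[...,0]-p[0],C[...,1]-p[1])<.05);q=C[k];print(len(q),cv2.minAreaRect(q[:,:2].astype(np.float32)))
w=r.capture("wrist")[0];cv2.imwrite("pics/p13.png",np.hstack([cv2.resize(im[100:390,180:470],(400,400)),cv2.resize(w[:280,100:500],(400,400))]))
E
```

```text
time_s: 42.5
tcp_pos: [0.5424, -0.15, 0.1232]
eef_rot: [126.3, 89.7, -65.4]
contact_force: [1.2, -19.0, 4.3]
gripper_width: 0.014
time_s: 43.3
tcp_pos: [0.5404, -0.1491, 0.2726]
eef_rot: [4.9, 90.0, 173.1]
contact_force: [1.5, -1.0, -0.2]
gripper_width: 0.0268
time_s: 43.8
tcp_pos: [0.6585, -0.1737, 0.2993]
eef_rot: [7.3, 89.8, 175.5]
contact_force: [-0.6, -0.3, -0.6]
gripper_width: 0.0266
t 43.8 tcp [ 0.6585 -0.1737  0.2993] jaw -101.8 tiltx [-0.003  0.    -1.   ] q [  2.  19.   8.  -0. -79.  77.] F [-0.6 -0.3 -0.6] w 0.0266
227 ((0.5434697270393372, -0.15236040949821472), (0.013917411677539349, 0.0470922626554966), 78.80945587158203)
```

The tab moved 90.6 mm between camera readings and ended on a 19 N stop, so the shutter is closed. Handing in.

```bash
python3 -c "
from plant import r
print(r.close_job())"
```

```text
the job is handed in; nothing more can be done
None
```

The job is done and handed in at about 44 s. Three dishes lay near the unit; there was no fourth. I opened the shutter, laid the dishes in three pockets and turned the wheel until all three had dropped into the bin. I then closed the shutter and left the arm clear of everything. One dish was knocked a few centimetres during the run, so I measured it again before gripping it.

**Last checks:**
- **Dishes:** the deck was clear. The top of the stack in the bin measured 44 mm above the worktop, which fits the bin floor at 5 mm plus three 13 mm dishes. The layered stack also showed through the window.
- **Shutter:** the tab moved 90.6 mm between camera readings (nominal 90 mm) and stopped firmly at 19 N.
- **Shutter opening:** the first pull ended on its stop at about 52 N at the wrist, well under the 120 N limit. The tool had travelled only 86 mm, because my first estimate of the unit's position was about 4 mm off. I corrected it before placing any dish.
- **Not seen:** I could not view the last picture after closing because I had reached the picture limit, so the closed shutter rests on depth and force readings. I never touched the timer, the beaker or the look-alikes, but I did not measure them again at the end.

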